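# Empty the blue tilting parts pot in the bike workshop

## Robot

A 7-joint arm with a two-finger parallel gripper is mounted at the origin on the work surface. World frame = base frame: x ahead of the robot, y to its left, z up, the work surface at z = 0. Lengths are in m, angles in rad, forces in N, time in s.
With the tool pointing down it reaches from about 0.425 to 0.925 m from the base axis. Payload 6.8 kg.
Tool frame: the origin (TCP) lies midway between the tips of the shut fingers; the grasp point (between the pads) lies 19 mm behind it; z points along the fingers, y is the line along which they close (so a half turn about z gives the same grasp; the last joint's range is limited). The gripper opens to 85 mm and grips with 20 to 120 N. Pads are 22 mm wide; open, the fingers measure 114 mm over their backs; the gripper's body (76 mm by 85 mm) begins 54 mm behind the grasp point. The pads swing forward as they close: fully open they stand 13 mm farther back than shut.
Start: joints at [-0.108, 0.477, 0.022, 1.555, -0.011, 1.109, -0.083], TCP at [0.675, 0, 0.231] pointing down, gripper open.
Joint ranges: [-2.96, 2.96], [-0.34, 2.1], [-1.41, 1.46], [0.24, 2.44], [-1.37, 4.51], [0.17, 1.92], [-2.96, 2.96]. Speed limits (rad/s): [2.39, 2.39, 3.14, 3.14, 3.14, 3.14, 3.14].

## Interface

Orientations are given as a rotation vector (axis times angle).
In Python, from station import r, viewer gives the robot as it stands.
- The arm moves only by the tool step_arm, never from a script. Its argument "steps" is a list of rows, each a list of 5 numbers: the opening, from 0 (shut) to 1 (fully open), then the shift along the world's x, y, z in cm, then the turn about the world's z in degrees. In form: [[jaw, tx, ty, tz, roll], ...]. A call has 1 to 12 rows; each row is the pose to reach, as a shift and turn from the pose commanded when the call began; what a row does not reach only later rows make up. A row lasts 1/10 s, in which the tool goes at most 50 mm and 8.59 degrees, less where a joint would pass 70% of its speed; a pose out of reach is approached as far as the arm can. A call with a gripper value outside its range is refused whole. The fingers move at their own pace and stop on an object; "grip_force" is the grip in N (left out, the last holds). Time passes only in rows, so rows that repeat a pose let the fingers close. It gives the time, the measured TCP pose, the force, the opening and the grip force at its end, in the units of the state.
- r.get_obs(): the state, without advancing time (a new reading comes with each control period).
- viewer.capture(name): name is "scene" or "side" or "wrist"; returns the picture (420x560x3 uint8, blue, green, red); there is no depth.
- viewer.camera_model(name): a dict with "K" (3x3 intrinsics, pixels), "D" ([k1, k2, p1, p2, k3] as OpenCV has them; the pictures are not rectified), "extrinsics" (4x4, takes a point from camera to world coordinates). Camera axes: x right, y up, looking along -z (the intrinsics and any distortion apply to the point x, -y, -z); pixel columns grow to the right and rows downward; lengths in m; the calibration is good to about 2 mm. A picture is of the moment at which its call begins: read the wrist's pose just before it. camera_model takes no time and is no camera call; for the wrist camera it gives the pose at the moment of the call.
- r.job_done(): hands the job in; it is judged then, once.
The state is a dict: "time": time; "joint_positions": joint angles; "joint_vel": joint speeds; "joint_efforts": joint torques, N m; "position": TCP position; "tcp_rot": TCP orientation; "contact_force": force on the tool from outside, world axes, zero at the start; "torque": the same for the moment, N m; "opening": finger opening in m; "grip_force": force on a finger pad.
Only numpy, scipy, OpenCV 4.12 (cv2) and the standard library are available. Lean on these libraries where they do the work, as an engineer would, in place of code of your own. Each camera call takes 0.05 s, during which the arm holds its last target. There are 200 camera calls.

## Task

Using its lever handle, tip the blue pot over until the big lock nut in it drops out into the grey tray, then swing the pot back upright and let go. Do not push on the pot itself or pick the nut out by hand, and leave the red pot standing as it is.

Things in the scene. Friction and masses are not known exactly. Their poses are not given: they have to be found in the camera images.
- blue_pot: Blue cone-shaped metal pot to empty, 90 mm high, mouth 100 mm wide. Origin on its level pivot, 70 mm below the rim, 150 above the table. Own z: up through the mouth; own y: the pivot. Turns about +y from 0 (upright, stop) to 2.3 rad (stop), mouth going over to +x. Lever handle, part of the cradle: blue round crossbar along y, 18 mm thick, free from y -95 to -150, middle at (-91, -122, +41) mm in these axes.
- red_pot: Red pot, to be left upright: same stand, axes and sizes, red handle. On both: posts at y -70 and +70 mm, stand up to 12 degrees askew, +x away from the robot. The lever turns with the pot: handle 100 mm from the pivot, starts low (191 mm up) on the robot's side, passes over the top, ends as low on the far side; 1.5 N moves it, it stays where left. Holds a brass sleeve.
- tray: Open grey plastic tray, 220 (its x) x 200 (its y) x 45 mm high, wall 4 mm, fixed on the table under and in front of the blue pot (none at the red one). Origin: centre of its underside.
- nut: Hexagonal steel ring nut (lock nut), 36 mm across flats, 14 mm high, 35 to 70 g, loose on the floor of the blue pot at the start. Origin: centre of its underside. It slides out when the pot is tipped well past level; go to the far stop and wait a second to be sure.

How it is judged:
By the outcome, as a careful person would: the job done as asked, in the order asked, and still so for the second after the job is handed in, with the robot touching nothing.
It also fails if it takes over 48 s, if anything falls off the work surface, if the arm or the gripper's body presses on something with over 40 N, if the wrist force passes 120 N, or if a joint passes its speed limit or range.

## Working session

There is one attempt and no reset: what is moved stays moved. The work goes in short steps, Python scripts to look and compute and a tool call to move; the robot and the scene stay as the last step left them, time stands still between calls to the robot, and variables do not carry over. Pictures are saved under pics/ and viewed, at most 10 in all, crops included, and the job is handed in when it is done.

Besides the shell and the picture viewer there is one more tool, called after "Emit:" as name(argument=value, ...) on one line, values as JSON. step_arm: Moves the arm, as the interface text tells. Its arguments: {"type":"object","properties":{"steps":{"type":"array"},"grip_force":{"type":"number"}},"required":["steps"]}

```bash
ls; mkdir -p pics; python3 - <<'E'
from station import r, viewer
import cv2,numpy as np
for n in("scene","side"):
    cv2.imwrite(f"pics/{n}0.png",viewer.capture(n))
    m=viewer.camera_model(n);print(n,np.round(m["extrinsics"],3).tolist(),np.round(m["K"],1).tolist(),m["D"])
o=r.get_obs();print(o["time"],o["position"],o["tcp_rot"],o["opening"])
E
```

```text
pics
scene [[0.634, -0.594, 0.495, 0.921], [0.773, 0.492, -0.4, -0.215], [-0.006, 0.637, 0.771, 0.646], [0.0, 0.0, 0.0, 1.0]] [[428.7, 0.0, 277.3], [0.0, 428.7, 204.7], [0.0, 0.0, 1.0]] [-0.09015981  0.          0.          0.          0.        ]
side [[0.922, 0.219, -0.321, 0.41], [-0.388, 0.503, -0.772, -0.447], [-0.008, 0.836, 0.548, 0.47], [0.0, 0.0, 0.0, 1.0]] [[388.4, 0.0, 280.3], [0.0, 388.4, 207.5], [0.0, 0.0, 1.0]] [0.00179591 0.         0.         0.         0.        ]
0.1 [6.74474563e-01 1.15223250e-05 2.30446216e-01] [-2.22059863e+00 -2.22077950e+00  1.87901328e-03] 0.08538747535784973
```

View pics/scene0.png

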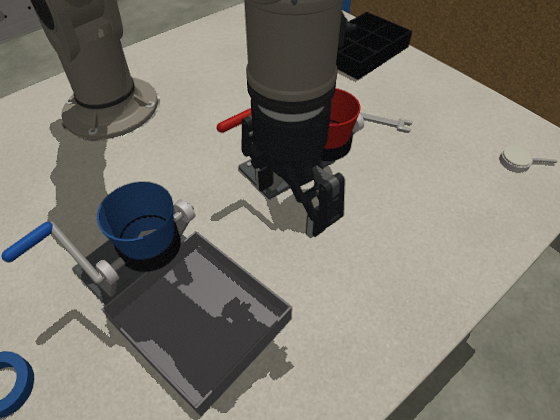

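View pics/side0.png

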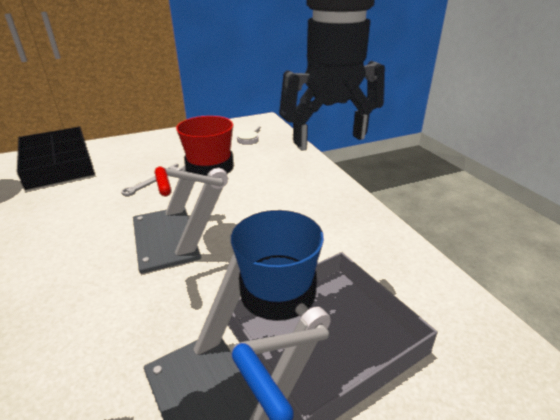

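The blue handle shows at about (6,256)–(50,228) in the scene view and (240,350)–(285,412) in the side view. The blue pot's rim is centred near (138,212) in scene and (277,243) in side. I'll triangulate both.

```bash
cat > h.py <<'E'
import cv2,numpy as np
from station import r, viewer
def ray(m,p):
    u=cv2.undistortPoints(np.array([[p]],float),m["K"],m["D"])[0,0]
    E=np.array(m["extrinsics"]);d=E[:3,:3]@[u[0],-u[1],-1];return E[:3,3],d/np.linalg.norm(d)
def tri(rays):
    A=sum(np.eye(3)-np.outer(d,d) for c,d in rays);b=sum((np.eye(3)-np.outer(d,d))@c for c,d in rays)
    x=np.linalg.solve(A,b);return x,[round(1e3*np.linalg.norm(np.cross(x-c,d)),1) for c,d in rays]
def plane(m,p,z):
    c,d=ray(m,p);return c+d*(z-c[2])/d[2]
def blue(img):
    h=cv2.cvtColor(img,cv2.COLOR_BGR2HSV)
    return cv2.inRange(h,(100,140,50),(125,255,255))
def ends(cnt):
    (c,_,_)=cv2.minAreaRect(cnt);v=cv2.fitLine(cnt,cv2.DIST_L2,0,.01,.01).ravel()
    t=(cnt[:,0]-v[2:])@v[:2];return v[2:]+v[:2]*t.min(),v[2:]+v[:2]*t.max()
E
python3 - <<'E'
from h import *
M={n:viewer.camera_model(n) for n in("scene","side")};B={}
for n in M:
    cs,_=cv2.findContours(blue(cv2.imread(f"pics/{n}0.png")),cv2.RETR_EXTERNAL,cv2.CHAIN_APPROX_NONE)
    for c in cs:
        if cv2.contourArea(c)>150:
            print(n,cv2.boundingRect(c),cv2.contourArea(c),np.round(ends(c),1).tolist(),np.round(cv2.minAreaRect(c)[0],1))
for n,p in(("scene",(28,242)),("side",(262,381))):print(n,plane(M[n],p,.191))
for n,ps in(("scene",[(6,256),(50,228)]),("side",[(285,412),(240,350)])):
    a,b=[plane(M[n],p,.191) for p in ps];print(n,a,b,np.degrees(np.arctan2(-(b-a)[0],(b-a)[1])))
for n,p in(("scene",(136,206)),("side",(277,241))):print("rim",n,plane(M[n],p,.22))
E
```

```text
scene (0, 352, 34, 65) 1177.5 [[12.0, 416.6], [15.4, 352.2]] [ 16.5 384. ]
scene (2, 222, 50, 40) 645.5 [[2.7, 259.0], [51.4, 224.5]] [ 27.  241.8]
scene (97, 182, 77, 77) 4461.0 [[114.0, 189.9], [164.3, 249.2]] [134.8 220.3]
side (232, 344, 61, 76) 1890.0 [[235.6, 345.9], [287.3, 421.5]] [261.4 383.7]
side (232, 211, 91, 91) 6293.5 [[274.8, 210.8], [279.4, 301.2]] [277. 256.]
side (306, 0, 141, 151) 9956.0 [[335.6, 158.9], [435.7, -6.2]] [374.   73.1]
side (170, 0, 142, 118) 13569.0 [[177.6, 64.4], [316.4, 39.8]] [240.5  58.5]
scene [ 0.46604554 -0.27495218  0.191     ]
side [ 0.4644246  -0.27492199  0.191     ]
scene [ 0.46901268 -0.30674239  0.191     ] [ 0.46280769 -0.24220606  0.191     ] 5.491946720275985
side [ 0.47121445 -0.30438418  0.191     ] [ 0.45734237 -0.24114735  0.191     ] 12.372826863343278
rim scene [ 0.53103445 -0.13649602  0.22      ]
rim side [ 0.52856845 -0.1511255   0.22      ]
```

Emit:
step_arm(steps=[[1,-1,-2,5,0],[1,-4,-6,8,4],[1,-7,-10,9,8],[1,-10,-14,9,10],[1,-13,-18,9,10],[1,-16,-22,9,10],[1,-19,-25.5,9,10],[1,-21,-27.5,9,10],[1,-21,-27.5,9,10],[1,-21,-27.5,9,10]])

```text
time: 1.1
position: [0.4644, -0.2754, 0.3212]
tcp_rot: [-2.022, -2.404, -0.0]
contact_force: [0.2, 0.5, -0.9]
opening: 0.0855
grip_force: 0.0
```

```bash
python3 - <<'E'
from h import *
o=r.get_obs();print(o["time"],o["position"],o["tcp_rot"],o["opening"])
m=viewer.camera_model("wrist");im=viewer.capture("wrist");cv2.imwrite("pics/w1.png",im)
np.savez("w1.npz",**{k:np.array(v) for k,v in m.items()})
print(np.round(m["extrinsics"],3).tolist())
cs,_=cv2.findContours(blue(im),cv2.RETR_EXTERNAL,cv2.CHAIN_APPROX_NONE)
for c in cs:
    if cv2.contourArea(c)>150:
        e=ends(c);w=[plane(m,p,.191) for p in e];d=w[1]-w[0]
        print(cv2.boundingRect(c),np.round(e,1).tolist(),np.round(w,4).tolist(),np.degrees(np.arctan2(d[1],d[0])),(w[0]+w[1])/2)
E
```

```text
1.1 [ 0.46441284 -0.27542753  0.32121097] [-2.02168134e+00 -2.40427056e+00 -4.62996578e-04] 0.0855411462698422
[[0.985, -0.163, -0.048, 0.451], [0.17, 0.945, 0.28, -0.206], [-0.0, -0.284, 0.959, 0.464], [0.0, 0.0, 0.0, 1.0]]
(0, 322, 27, 33) [[4.1, 352.4], [17.6, 319.8]] [[0.197, -0.4926, 0.191], [0.2139, -0.4486, 0.191]] 68.96065058347709 [ 0.20544328 -0.47060041  0.191     ]
(271, 240, 59, 57) [[271.0, 266.9], [329.0, 268.8]] [[0.4621, -0.3449, 0.191], [0.5186, -0.3373, 0.191]] 7.688487403439462 [ 0.49035715 -0.34106013  0.191     ]
(275, 161, 19, 79) [[283.5, 161.0], [283.8, 239.0]] [[0.4567, -0.241, 0.191], [0.4695, -0.3139, 0.191]] -80.05368439538229 [ 0.46309704 -0.2774256   0.191     ]
(342, 0, 141, 120) [[344.2, 79.2], [483.1, 20.1]] [[0.4946, -0.1665, 0.191], [0.5918, -0.1067, 0.191]] 31.61570113457403 [ 0.54319226 -0.13658422  0.191     ]
```

View pics/w1.png

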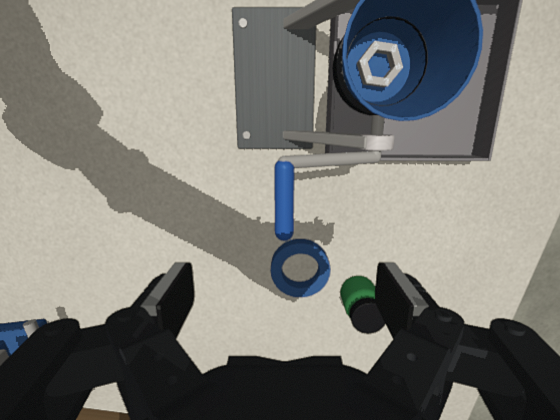

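The wrist view shows the bar at (283,161)–(284,239), which puts its middle at (0.463, -0.277) with the stand turned +10°. The nut is in the pot at (381,63). I'll descend and close on the bar lightly.

Emit:
step_arm(steps=[[1,-0.2,-0.2,-4,0],[1,-0.2,-0.2,-8,0],[1,-0.2,-0.2,-12,0],[1,-0.2,-0.2,-14.9,0],[1,-0.2,-0.2,-14.9,0],[0.1,-0.2,-0.2,-14.9,0],[0.1,-0.2,-0.2,-14.9,0],[0.1,-0.2,-0.2,-14.9,0],[0.1,-0.2,-0.2,-14.9,0],[0.1,-0.2,-0.2,-14.9,0],[0.1,-0.2,-0.2,-14.9,0],[0.1,-0.2,-0.2,-14.9,0]], grip_force=20)

```text
time: 2.35
position: [0.4642, -0.2771, 0.1734]
tcp_rot: [2.018, 2.405, 0.002]
contact_force: [1.6, 0.1, 5.8]
opening: 0.0171
grip_force: 22.7
```

```bash
python3 - <<'E'
import numpy as np
a0=np.degrees(np.arctan2(41,-91));c,s=np.cos(np.radians(10)),np.sin(np.radians(10))
for t in np.r_[np.arange(0,2.3,.1),2.3]:
    a=np.radians(a0)-t;dx=9.981*np.cos(a)+9.1;dz=9.981*np.sin(a)-4.1
    print(round(t,2),np.round([dx*c,dx*s,dz],1))
E
```

```text
0.0 [-0. -0.  0.]
0.1 [0.4 0.1 0.9]
0.2 [1.  0.2 1.7]
0.3 [1.6 0.3 2.5]
0.4 [2.3 0.4 3.2]
0.5 [3.  0.5 3.9]
0.6 [3.8 0.7 4.4]
0.7 [4.7 0.8 4.9]
0.8 [5.6 1.  5.3]
0.9 [6.6 1.2 5.6]
1.0 [7.5 1.3 5.8]
1.1 [8.5 1.5 5.9]
1.2 [9.5 1.7 5.9]
1.3 [10.5  1.8  5.8]
1.4 [11.4  2.   5.6]
1.5 [12.4  2.2  5.3]
1.6 [13.3  2.3  4.9]
1.7 [14.1  2.5  4.4]
1.8 [14.9  2.6  3.8]
1.9 [15.7  2.8  3.2]
2.0 [16.4  2.9  2.5]
2.1 [17.   3.   1.7]
2.2 [17.5  3.1  0.8]
2.3 [17.9  3.2 -0. ]
```

Emit:
step_arm(steps=[[0.1,0.4,0.1,0.9,0],[0.1,1.0,0.2,1.7,0],[0.1,1.6,0.3,2.5,0],[0.1,2.3,0.4,3.2,0],[0.1,3.0,0.5,3.9,0],[0.1,3.8,0.7,4.4,0],[0.1,4.7,0.8,4.9,0],[0.1,5.6,1.0,5.3,0],[0.1,6.6,1.2,5.6,0],[0.1,7.5,1.3,5.8,0],[0.1,8.5,1.5,5.9,0],[0.1,8.5,1.5,5.9,0]])

```text
time: 3.55
position: [0.5488, -0.2625, 0.2325]
tcp_rot: [2.019, 2.406, -0.001]
contact_force: [-0.8, -1.6, 5.1]
opening: 0.0173
grip_force: 22.8
```

Emit:
step_arm(steps=[[0.1,1.0,0.2,0.0,0],[0.1,2.0,0.3,-0.1,0],[0.1,2.9,0.5,-0.3,0],[0.1,3.9,0.7,-0.6,0],[0.1,4.8,0.8,-1.0,0],[0.1,5.6,1.0,-1.5,0],[0.1,6.4,1.1,-2.1,0],[0.1,7.2,1.3,-2.7,0],[0.1,7.9,1.4,-3.4,0],[0.1,8.5,1.5,-4.2,0],[0.1,9.0,1.6,-5.1,0],[0.1,9.4,1.7,-5.9,0]])

```text
time: 4.75
position: [0.6429, -0.2455, 0.1718]
tcp_rot: [2.019, 2.405, 0.0]
contact_force: [-1.3, -5.2, 4.2]
opening: 0.0168
grip_force: 24.8
```

Emit:
step_arm(steps=[[0.1,0,0,-0.1,0],[0.1,0,0,-0.1,0],[0.1,0,0,-0.1,0],[0.1,0,0,-0.1,0],[0.1,0,0,-0.1,0],[0.1,0,0,-0.1,0],[0.1,0,0,-0.1,0],[0.1,0,0,-0.1,0],[0.1,0,0,-0.1,0],[0.1,0,0,-0.1,0],[0.1,0,0,-0.1,0],[0.1,0,0,-0.1,0]])

```text
time: 5.95
position: [0.6433, -0.2454, 0.171]
tcp_rot: [2.018, 2.404, 0.002]
contact_force: [3.2, -5.2, 0.1]
opening: 0.0173
grip_force: 24.6
```

```bash
python3 - <<'E'
from h import *
a=viewer.capture("scene");b=viewer.capture("side")
cv2.imwrite("pics/tip.png",cv2.resize(np.hstack([a,b]),(800,300)))
E
```

```text
(no output)
```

View pics/tip.png

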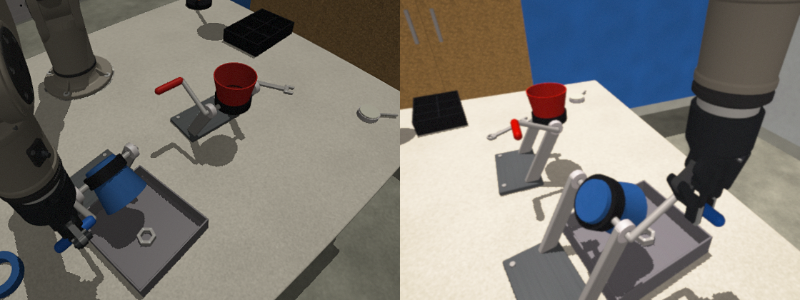

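The pot is tipped right over and the nut lies in the tray (scene half, at (146,236)). The red pot is still upright. Next I swing the lever back along the same arc.

Emit:
step_arm(steps=[[0.1,-0.4,-0.1,0.9,0],[0.1,-0.9,-0.2,1.8,0],[0.1,-1.5,-0.3,2.6,0],[0.1,-2.2,-0.4,3.3,0],[0.1,-3.0,-0.5,3.9,0],[0.1,-3.8,-0.7,4.5,0],[0.1,-4.6,-0.9,5.0,0],[0.1,-5.5,-1.0,5.4,0],[0.1,-6.5,-1.2,5.7,0],[0.1,-7.4,-1.4,5.9,0],[0.1,-8.4,-1.5,6.0,0],[0.1,-9.4,-1.7,6.0,0]])

```text
time: 7.25
position: [0.5524, -0.261, 0.2334]
tcp_rot: [2.012, 2.403, 0.009]
contact_force: [4.8, -1.5, 5.7]
opening: 0.017
grip_force: 22.7
```

Emit:
step_arm(steps=[[0.1,-1.0,-0.2,-0.1,0],[0.1,-1.9,-0.3,-0.3,0],[0.1,-2.9,-0.5,-0.6,0],[0.1,-3.8,-0.7,-1.0,0],[0.1,-4.7,-0.8,-1.5,0],[0.1,-5.5,-1.0,-2.0,0],[0.1,-6.2,-1.1,-2.7,0],[0.1,-6.9,-1.3,-3.4,0],[0.1,-7.5,-1.4,-4.2,0],[0.1,-8.1,-1.5,-5.0,0],[0.1,-8.6,-1.5,-6.0,0],[0.1,-8.6,-1.5,-6.1,0]])

```text
time: 8.45
position: [0.4642, -0.2768, 0.1719]
tcp_rot: [2.016, 2.404, 0.004]
contact_force: [2.7, 5.1, 21.1]
opening: 0.0169
grip_force: 24.8
```

Emit:
step_arm(steps=[[1,0,0,0,0],[1,0,0,0,0],[1,0,0,0,0],[1,0,0,0,0],[1,0,0,0,0],[1,0,0,0,0],[1,0,0,3,0],[1,0,0,7,0],[1,0,0,11,0],[1,0,0,15,0],[1,0,0,15,0],[1,0,0,15,0]])

```text
time: 9.65
position: [0.4623, -0.2771, 0.3211]
tcp_rot: [2.018, 2.405, 0.001]
contact_force: [0.2, 0.7, -0.8]
opening: 0.0853
grip_force: 0.0
```

```bash
python3 - <<'E'
from h import *
a=viewer.capture("scene");b=viewer.capture("side")
cv2.imwrite("pics/end.png",cv2.resize(np.hstack([a,b]),(800,300)))
m=viewer.camera_model("wrist");im=viewer.capture("wrist")
cs,_=cv2.findContours(blue(im),cv2.RETR_EXTERNAL,cv2.CHAIN_APPROX_NONE)
for c in cs:
    if cv2.contourArea(c)>150:
        e=ends(c);print(cv2.boundingRect(c),np.round([plane(m,p,.191) for p in e],4).tolist())
c0=viewer.camera_model("scene")
for c in cv2.findContours(blue(a),cv2.RETR_EXTERNAL,cv2.CHAIN_APPROX_NONE)[0]:
    if cv2.contourArea(c)>150:print(cv2.boundingRect(c),np.round(ends(c),1).tolist())
E
```

```text
(0, 322, 28, 32) [[0.1949, -0.4892, 0.191], [0.2151, -0.4483, 0.191]]
(273, 161, 59, 136) [[0.4521, -0.242, 0.191], [0.4979, -0.3711, 0.191]]
(348, 0, 142, 120) [[0.4937, -0.1656, 0.191], [0.5936, -0.1085, 0.191]]
(0, 352, 34, 65) [[10.7, 417.2], [18.1, 352.8]]
(2, 222, 50, 40) [[3.0, 259.4], [51.1, 224.1]]
(97, 182, 76, 77) [[114.0, 189.7], [164.4, 248.1]]
(324, 0, 27, 13) [[324.1, -0.4], [349.7, 6.1]]
```

View pics/end.png

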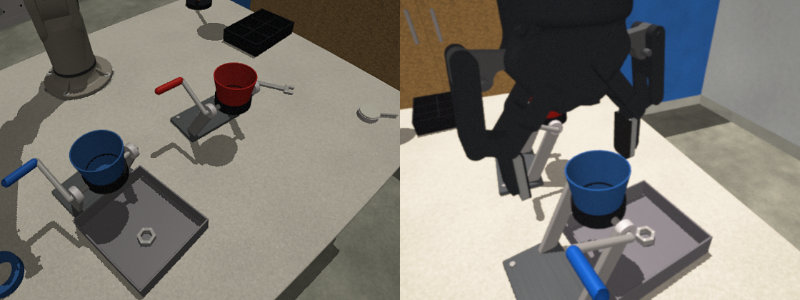

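The blue pot is upright again, with its handle and body blobs within about a pixel of the start image. The nut is in the tray at (146,236), the gripper is clear and the red pot has not moved.

```bash
python3 -c "
from station import r
print(r.job_done())"
```

```text
the job is handed in; nothing more can be done
None
```

I tipped the blue pot over by its handle, the nut dropped into the grey tray, and the pot is back upright and released with the red pot left as it was; the job is handed in at about 10 s of the 48 s allowed.

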